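# Level the plate-pouring table with a wedge shim

## Robot

A 6-joint arm with a two-finger parallel gripper is mounted at the origin on a cart in front of the work surface, level with it; the furniture and walls round the work are solid. World frame = base frame: x ahead of the robot, y to its left, z up, the work surface at z = 0. Lengths are in m, angles in rad, forces in N, time in s.
With the tool pointing down it reaches from about 0.3 to 0.825 m from the base axis. Payload 5.4 kg.
Tool frame: the origin (TCP) lies midway between the tips of the shut fingers; the grasp point (between the pads) lies 19 mm behind it (robot.grip_point_offset is the distance from the TCP to the grasp point, in m); z points along the fingers, y is the direction in which the jaws open and shut (so a half turn about z gives the same grasp; the last joint's range is limited). The gripper opens to 92 mm and grips with 3 to 60 N. Pads are 20 mm wide; open, the fingers measure 128 mm over their backs; the gripper's body (75 mm by 189 mm) begins 69 mm behind the grasp point.
Start: joints at [0.944, 0.158, 1.597, -0, 1.386, -0.21], TCP at [0.233, 0.526, 0.215] pointing down, gripper open.
Joint ranges: [-2.91, 2.91], [-0.94, 2.29], [0.18, 2.7], [-1.29, 4.43], [0.17, 2.64], [-3, 3]. Speed limits (rad/s): [2.57, 2.57, 3.14, 3.14, 3.14, 3.14].

## Interface

Orientations are given as a unit quaternion [w, x, y, z].
In Python, from bench import sensors, viewer, ticket, robot gives the robot as it stands.
- The arm moves only by the tool drive_tool, never from a script. Its argument "increments" is one flat list of numbers, 5 for each row, row after row: the shift along the world's x, y, z in m, then the turn about the world's z in rad, then the finger opening in m, from 0 to 0.0919. In form: [dx, dy, dz, spin, jaw, dx, dy, dz, spin, jaw, ...]. A call has 1 to 5 rows; each row shifts and turns the commanded pose from where the row before left it; what a row does not reach is not made up. A row lasts 1/12 s, in which the tool goes at most 41.7 mm and 7.16 degrees, less where a joint would pass 70% of its speed; a pose out of reach is approached as far as the arm can. A call with a gripper value outside its range is refused whole. The fingers move at their own pace and stop on an object; "grip_force" is the grip in N (left out, the last holds). Time passes only in rows, so rows that do not move let the fingers close. It gives the time, the measured TCP pose, the force and the opening at its end, in the units of the state.
- sensors.sense(): the state, without advancing time (a new reading comes with each control period).
- viewer.capture(name): name is "side" or "top"; returns (picture, depth): 420x560x3 uint8, red, green, blue; 420x560 float32, m along the optical axis (not along the pixel's ray), 0 where there is no reading.
- viewer.camera_params(name): a dict with "intrinsics" (3x3 intrinsics, pixels), "position" and "orientation" of the camera in the world. Camera axes: x right, y up, looking along -z (the intrinsics and any distortion apply to the point x, -y, -z); pixel columns grow to the right and rows downward; lengths in m; the calibration is good to about 2 mm. A picture is of the moment at which its call begins. camera_params takes no time and is no camera call.
- ticket.job_done(): hands the job in, once; it reports no verdict.
The state is a dict: "clock": time; "qpos": joint angles; "dq": joint speeds; "joint_efforts": joint torques, N m; "position": TCP position; "ee_rot": TCP orientation; "force": force on the tool from outside, world axes, zero at the start; "torque": the same for the moment, N m; "width": opening from 0.0 (shut) to 1.0 (fully open).
Only numpy, scipy, OpenCV 4.12 (cv2) and the standard library are available. Lean on these libraries where they do the work, as an engineer would, in place of code of your own. Each camera call takes 0.05 s, during which the arm holds its last target. There are 200 camera calls.

## Task

The small plate-pouring table leans down at its one low corner. Take the orange wedge shim, lay it flat on the bench and push its thin end in under the round foot at that corner, gently and without touching the table itself with the gripper, until the bubble of the level on top stands in the middle between the two black lines, touching neither; do not ram the table or drive the wedge hard in past level. Leave the wedge standing there on its own, carrying the corner, and do not disturb the other things on the bench.

Things in the scene. Friction and masses are not known exactly. Their poses are not given: they have to be found in the camera images.
- table_top: tilting grey plate, 150 x 150 x 8 mm, a corner towards the robot; its frame is fixed to the bench. Origin on its hinge line. x axis (level to 0.06 rad) points from the low corner across the plate: the wedge is pushed in along it; y along the hinge, z up. The low corner's tip lies 141 mm from the origin along -x. It only tips about the hinge. Dish and level on it rise at most 22 mm above the plate
- low_corner (a point): lowest point of the round steel foot (ball, 20 mm) under the low corner, 123 mm from the hinge, 18 mm inside the corner's tip; axes as table_top. It hangs 6 to 11 mm over the bench at the start, 13 to 17 mm when level (varies, not told). Plate underside 8 mm above this point, plate top 16 mm. Load on it 4 to 6 N; pushing the wedge takes about 8 to 20 N once it carries
- level_vial (a point): middle of the level's green tube (100 mm long, 21 mm thick, along the table's x) in a black holder on the plate, between its two black lines. The plate starts with the low corner about 7 mm low on a stop; a second stop, 2.7 mm of corner lift past level, holds it down: a wedge driven on after that jams and the force shoots up
- bubble (a joint): place of the white bubble (20 mm long) along the tube, in m: 0 = centred between the black lines (2 mm thick, 30 mm apart), positive = off to the far, high side (table's +x), negative = past level. Starts at about +0.0275; 1 mm of lift at the low corner moves it about -4 mm, so about -0.8 mm for each mm the wedge goes in; -0.011 at the stop past level
- wedge: orange plastic wedge shim, 150 mm long, 30 mm wide, 0.14 kg; origin at the middle of its underside, x towards the thin end, z up. From the thin end (x = +75 mm, 3 mm thick) the top rises 1 in 5 to 20 mm at x = -10 mm, stays flat to -30 mm; the rest is a grip block 28 mm high. It starts flat on the bench in front of the table, left or right. Once under the foot it does not slip back
- wedge_grip (a point): centre of the wedge's ribbed grip block (45 mm long, 30 mm wide, 28 mm high), 14 mm above its underside, 130 mm behind the thin end, 20 mm before the thick end; axes as the wedge's (x to the thin end, y across the width)
- beaker: small empty beaker, 46 mm wide, 56 mm high, right of the table; bystander, origin under its centre
- vial_red: vial with red cap, 23 mm wide, 52 mm high, left of the table; bystander, origin under its centre
- vial_blue: vial with blue cap, 23 mm wide, 52 mm high, standing in front of the table on the other side from the wedge; bystander, origin under its centre

How it is judged:
On the way:
1. the wedge's slope has come into contact underneath the low corner's foot while the bubble is still clearly off towards the high side (contact force between wedge and table_top above 0.3 N and z of low_corner in the frame of wedge above 0 m and value of joint bubble above 0.0075 m), for 0.1 s.
At the end, for the whole second after the job is handed in: the bubble stands within 4 mm of the middle (clear of both black lines), the wedge lies flat on the bench (within 3.4 degrees) with its slope under the low corner's foot and carries it (more than 1 N), all at rest (value of joint bubble between -0.004 and 0.004 m and contact force between wedge and table_top above 1 N and angle between wedge's own z axis and vertical below 0.06 rad and x of low_corner in the frame of wedge between -0.012 and 0.07 m and z of low_corner in the frame of wedge above 0 m and linear speed of wedge below 0.01 m/s and angular speed of table_top below 0.02 rad/s); the robot touches nothing.
It fails at once if the table is rammed, jammed or leaned on: more than 20 N of contact force on it (contact force between table_top and anything else above 20 N).
It fails at once if the gripper or arm touches the tilting table with more than 2 N (contact force between any of the fingers, the arm and table_top above 2 N).
It fails at once if the beaker or a vial is moved by more than 15 mm (distance of any of beaker, vial_red, vial_blue from where it was at the start of the episode above 0.015 m).
It also fails if it takes over 58 s, if anything falls off the work surface, if the arm or the gripper's body presses on something with over 40 N, if the wrist force passes 120 N, or if a joint passes its speed limit or range.

## Working session

There is one attempt and no reset: what is moved stays moved. The work goes in short steps, Python scripts to look and compute and a tool call to move; the robot and the scene stay as the last step left them, time stands still between calls to the robot, and variables do not carry over. Pictures are saved under pics/ and viewed, about 8 in all and at most 12, crops included, and the job is handed in when it is done.

Besides the shell and the picture viewer there is one more tool, called by a JSON object that holds its "api" and its "payload". drive_tool: Moves the arm, as the interface text tells. Its arguments: {"type":"object","properties":{"increments":{"type":"array","items":{"type":"number"}},"grip_force":{"type":"number"}},"required":["increments"]}

```bash
mkdir -p pics; ls; cat > h.py <<'E'
import numpy as np, cv2
from bench import sensors, viewer, ticket, robot
from scipy.spatial.transform import Rotation as R
def cam(n):
    p=viewer.camera_params(n); q=p["orientation"]
    return np.array(p["intrinsics"]),np.array(p["position"]),R.from_quat([q[1],q[2],q[3],q[0]]).as_matrix(),p
def rays(n,uv):
    K,o,M,_=cam(n); uv=np.atleast_2d(uv).astype(float)
    d=np.c_[(uv[:,0]-K[0,2])/K[0,0],-(uv[:,1]-K[1,2])/K[1,1],-np.ones(len(uv))]
    return o,d@M.T
def onplane(n,uv,z):
    o,d=rays(n,uv); return o+d*((z-o[2])/d[:,2])[:,None]
def cloud(n,depth,mask):
    v,u=np.nonzero(mask&(depth>0)); o,d=rays(n,np.c_[u,v]); return o+d*depth[v,u][:,None]
E
python3 - <<'E'
from h import *
for n in("side","top"):
    p,d=viewer.capture(n); cv2.imwrite(f"pics/{n}0.png",p[:,:,::-1]); np.savez(f"pics/{n}0.npz",p=p,d=d); print(cam(n)[3])
print(sensors.sense())
E
```

```text
pics
{'intrinsics': array([[446.15788747,   0.        , 281.61320372],
       [  0.        , 446.15788747, 208.85039591],
       [  0.        ,   0.        ,   1.        ]]), 'position': array([ 0.49460914, -0.71037129,  0.63546652]), 'orientation': array([ 0.90219813,  0.42680298, -0.02990444, -0.05462125])}
{'intrinsics': array([[500.67056207,   0.        , 283.74299802],
       [  0.        , 500.67056207, 214.05659962],
       [  0.        ,   0.        ,   1.        ]]), 'position': array([ 0.43989073, -0.02489525,  1.16306545]), 'orientation': array([ 0.709617  ,  0.04413477, -0.04767147, -0.70158625])}
{'clock': 0.1, 'qpos': array([ 9.43907507e-01,  1.58991081e-01,  1.59808100e+00,  5.21352619e-07,
        1.38619968e+00, -2.10081328e-01]), 'dq': array([-0.00032726, -0.00045693, -0.00194464,  0.00036767, -0.00044254,
        0.00033538]), 'joint_efforts': array([-5.25292508e-04, -3.86507535e+01, -3.22957921e+01,  7.02280551e-02,
        3.39566299e-02, -7.83038701e-06]), 'position': array([0.23246063, 0.52530722, 0.21372721]), 'ee_rot': array([-3.41407828e-04,  2.06898423e-01,  9.78362069e-01, -7.66997779e-04]), 'force': array([ 0.0646856 ,  0.39229332, -0.7221417 ]), 'torque': array([-0.01488409,  0.01432933,  0.03866193]), 'width': 0.9955697907385622}
```

View pics/side0.png

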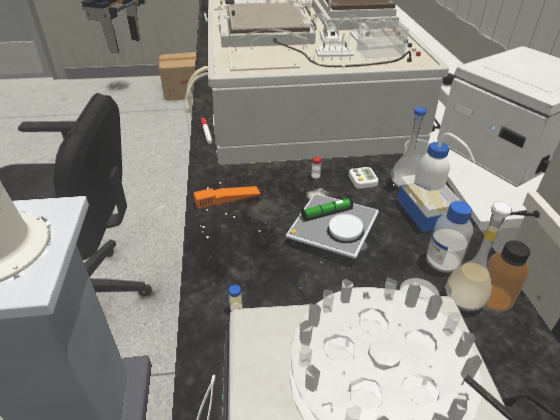

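View pics/top0.png

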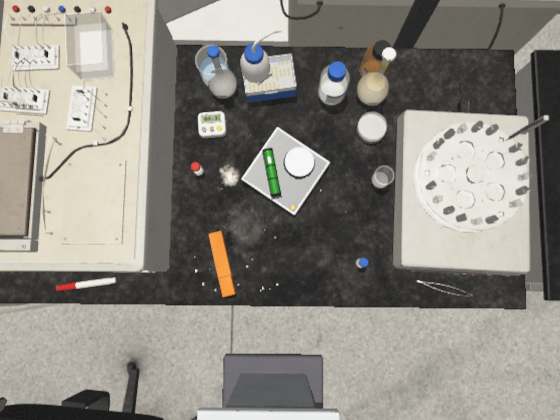

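The side view shows the orange wedge at about (227,194), with its block to the left. The plate's low corner is at about (290,236), the green tube at (327,208) and the blue vial at (235,295). In the top view the wedge runs from (214,235) to (227,295), the low corner is at about (293,213), the tube runs from (267,150) to (275,195), and the blue vial is at (362,263).

```bash
cat > m.py <<'E'
from h import *
def masks(p):
    hsv=cv2.cvtColor(p,cv2.COLOR_RGB2HSV); H,S,V=cv2.split(hsv)
    return (H>5)&(H<18)&(S>190)&(V>120),(H>45)&(H<75)&(S>150)&(V>40),(S<40)&(V>110)
def big(m):
    n,l,s,c=cv2.connectedComponentsWithStats(m.astype(np.uint8)); k=1+np.argmax(s[1:,4]); return l==k
E
python3 - <<'E'
from m import *
np.set_printoptions(precision=4,suppress=True)
for n in("side","top"):
    z=np.load(f"pics/{n}0.npz");p,d=z["p"],z["d"]; o,g,w=masks(p); o=big(o); 
    c=cloud(n,d,o); print(n,"wedge px",o.sum(),"z pct",np.percentile(c[:,2],[2,10,30,50,70,90,98]))
    r=cv2.minAreaRect(c[:,:2].astype(np.float32)*1000); print(" rect mm",r, cv2.boxPoints(r))
    # wedge height profile
    m=c[:,:2].mean(0);a=np.linalg.svd(c[:,:2]-m)[2][0] if 0 else np.linalg.eigh(np.cov((c[:,:2]-m).T))[1][:,1]
    if a[0]<0:a=-a
    s=(c[:,:2]-m)@a
    print(" ax",a,m,[ (round(t,3),round(float(np.median(c[(abs(s-t)<.005),2])),4)) for t in np.arange(-.07,.075,.02) if (abs(s-t)<.005).any()])
    g=cv2.dilate(g.astype(np.uint8),np.ones((3,3)))>0; cg=cloud(n,d,big(g)&(d>0))
    print(" green",cg.mean(0),np.percentile(cg[:,2],[5,50,95]),"axis",np.linalg.eigh(np.cov(cg[:,:2].T))[1][:,1])
    # all table points: z 0.012..0.06 region near the tube
    full=cloud(n,d,np.ones_like(o)); near=(np.hypot(*(full[:,:2]-cg[:,:2].mean(0)).T)<.14)
    q=full[near&(full[:,2]>.018)&(full[:,2]<.045)]
    # plane fit, robust
    sel=np.ones(len(q),bool)
    for _ in range(8):
        A=np.c_[q[sel,:2],np.ones(sel.sum())]; k=np.linalg.lstsq(A,q[sel,2],rcond=None)[0]; sel=abs(np.c_[q[:,:2],np.ones(len(q))]@k-q[:,2])<.003
    r=cv2.minAreaRect(q[:,:2].astype(np.float32)*1000)
    print(" plate",k,sel.sum(),len(q),r); b=cv2.boxPoints(r)/1000; print(np.c_[b,np.c_[b,np.ones(4)]@k])
    bench=full[near&(abs(full[:,2])<.012)]; print(" bench z",np.median(bench[:,2]))
p=np.load("pics/side0.npz")["p"][160:270,180:400]; t=np.load("pics/top0.npz")["p"][115:305,190:380]
a=cv2.resize(p,None,fx=2.6,fy=2.6,interpolation=3);b=cv2.resize(t,None,fx=1.5,fy=1.5,interpolation=3)
im=np.zeros((600,600,3),np.uint8); im[:286,:572]=a; im[300:585,:285]=b; cv2.imwrite("pics/crop0.png",im[:,:,::-1])
E
```

```text
side wedge px 485 z pct [0.005  0.0076 0.0131 0.019  0.0228 0.0299 0.0312]
 rect mm ((476.3505859375, 112.362060546875), (147.97921752929688, 35.2255973815918), 13.897685050964355) [[400.2965 111.6878]
 [408.7573  77.4934]
 [552.4047 113.0363]
 [543.9438 147.2307]]
 ax [0.9629 0.27  ] [0.4773 0.1098] [(np.float64(-0.07), 0.0294), (np.float64(-0.05), 0.0294), (np.float64(-0.03), 0.0228), (np.float64(-0.01), 0.0214), (np.float64(0.01), 0.0174), (np.float64(0.03), 0.0128), (np.float64(0.05), 0.0092), (np.float64(0.07), 0.0059)]
 green [ 0.6498 -0.0079  0.0493] [0.047  0.0494 0.0516] axis [-0.9684 -0.2496]
 plate [ 0.0535  0.0138 -0.0051] 2226 2748 ((690.9085693359375, -31.948989868164062), (151.76327514648438, 149.95957946777344), 56.490760803222656)
[[ 0.5865 -0.0538  0.0255]
 [ 0.7115 -0.1366  0.031 ]
 [ 0.7953 -0.0101  0.0373]
 [ 0.6703  0.0727  0.0317]]
 bench z 0.0009268984351951115
top wedge px 9 z pct [0.0109 0.0118 0.0168 0.0222 0.0237 0.0255 0.0278]
 rect mm ((439.71807861328125, 87.478271484375), (14.144554138183594, 1.0718798637390137), 15.986851692199707) [[432.7717  86.0457]
 [433.0669  85.0152]
 [446.6645  88.9109]
 [446.3692  89.9413]]
 ax [0.9597 0.2809] [0.4402 0.0874] [(np.float64(-0.01), 0.0195), (np.float64(0.01), 0.018)]
 green [ 0.6817 -0.0003  0.0457] [0.0329 0.0471 0.0528] axis [-0.9809 -0.1947]
 plate [ 0.0505  0.0078 -0.0049] 2375 3368 ((690.107177734375, -31.438156127929688), (150.9700469970703, 151.2020263671875), 56.51509475708008)
[[ 0.5854 -0.0527  0.0243]
 [ 0.7115 -0.1361  0.03  ]
 [ 0.7948 -0.0102  0.0352]
 [ 0.6687  0.0732  0.0294]]
 bench z -0.0007247694693617301
```

View pics/crop0.png

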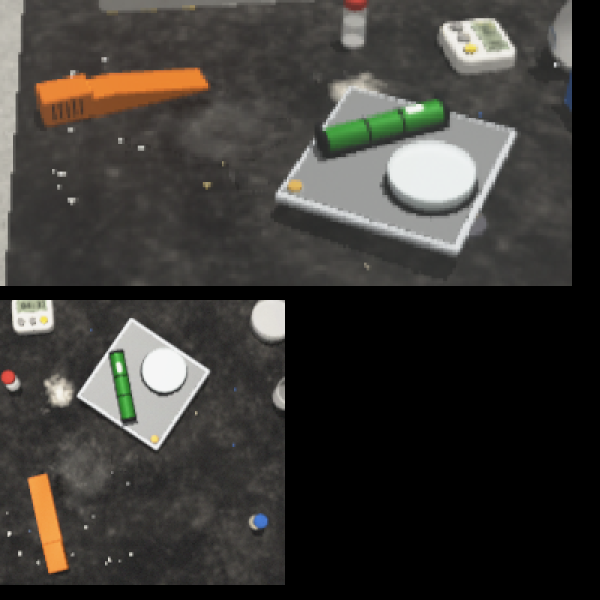

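The crop shows the plate's orange foot marker at the near-left corner and the white bubble at the tube's far end, outside the far black line. Both views put the low corner at about (0.586, -0.053) and the axis at about 0.20 rad. Next I'll refine the wedge pose from both views.

```bash
cat >> m.py <<'E'
def wedge(n,p,d=None,zref=None):
    H,S,V=cv2.split(cv2.cvtColor(p,cv2.COLOR_RGB2HSV)); o=big((H>4)&(H<20)&(S>120)&(V>90))
    cs,_=cv2.findContours(o.astype(np.uint8),0,1); return o,max(cs,key=cv2.contourArea)[:,0]
E
python3 - <<'E'
from m import *
np.set_printoptions(precision=4,suppress=True)
z=np.load("pics/top0.npz");p,d=z["p"],z["d"]; o,c=wedge("top",p); r=cv2.minAreaRect(c.astype(np.float32)); b=cv2.boxPoints(r); print(o.sum(),b.tolist())
cl=cloud("top",d,o); print("z",np.percentile(cl[:,2],[5,50,95]))
b=b[np.argsort(b[:,1])]; 
far,near=b[:2].mean(0)+[0,0],b[2:].mean(0)
F=onplane("top",far,.003)[0];N=onplane("top",near,.028)[0]; a=F-N; print("thin",F,"thick",N,"len",np.hypot(*a[:2]),"yaw",np.arctan2(a[1],a[0]))
u=a[:2]/np.hypot(*a[:2]); print("grip",N[:2]+.02*u, F[:2]-.13*u)
r=cv2.minAreaRect(cl[:,:2].astype(np.float32)*1000); print("cloud rect",r)
# side check: top-of-block centre & thin end triangulated from side at known heights
z=np.load("pics/side0.npz");o,c=wedge("side",z["p"]); cl=cloud("side",z["d"],o)
s=(cl[:,:2])@u; t=cl[(cl[:,2]>.0265)]; print("side s range",s.min(),s.max(),"top", F[:2]@u,N[:2]@u,"block top",t.mean(0),t[:,:2].mean(0)@[-u[1],u[0]],N[:2]@[-u[1],u[0]])
H,S,V=cv2.split(cv2.cvtColor(p,cv2.COLOR_RGB2HSV)); m=(H>100)&(H<125)&(S>150)&(V>80); m[:240]=0; v,uu=np.nonzero(m); print("blue",onplane("top",[uu.mean(),v.mean()],.05))
s=sensors.sense(); q=s["ee_rot"]; print(R.from_quat([q[1],q[2],q[3],q[0]]).as_matrix()[:,1], robot.grip_point_offset)
E
```

```text
960 [[206.8763885498047, 232.79776000976562], [221.26402282714844, 229.47750854492188], [236.1460418701172, 293.9662780761719], [221.75840759277344, 297.2865295410156]]
z [0.0001 0.0162 0.0289]
thin [0.5496 0.1316 0.003 ] thick [0.4027 0.0908 0.028 ] len 0.152380771458555 yaw 0.2713650593203151
grip [0.422  0.0962] [0.4243 0.0968]
cloud rect ((475.9565734863281, 112.90959930419922), (152.40264892578125, 34.05742645263672), 14.441997528076172)
side s range 0.8136953818372419 0.8615148097791745 top 0.5647278470731815 0.4123470756146265 block top [ 0.9329 -0.2607  0.0748] -0.501207736720648 -0.020488663990430096
blue [[ 0.4803 -0.2077  0.05  ]]
[ 0.4048  0.9144 -0.0016] 0.0187
```

{"api": "drive_tool", "payload": {"increments": [0.016,-0.036,0,0.07,0.0919,0.016,-0.036,0,0.07,0.0919,0.016,-0.036,0,0.07,0.0919,0.016,-0.036,0,0.07,0.0919,0.016,-0.036,0,0.07,0.0919]}}

```text
clock: 0.52
position: [0.3128, 0.344, 0.2141]
ee_rot: [-0.0, 0.031, 1.0, -0.0]
force: [0.2, -0.6, 0.8]
width: 0.999
```

{"api": "drive_tool", "payload": {"increments": [0.016,-0.036,0,0.07,0.0919,0.016,-0.036,0,0.07,0.0919,0.016,-0.036,0,0.07,0.0919,0.016,-0.036,0,0.07,0.08,0.016,-0.036,0,0.052,0.07]}}

```text
clock: 0.93
position: [0.3929, 0.1639, 0.2144]
ee_rot: [-0.0, -0.134, 0.991, 0.0]
force: [1.5, 0.7, -0.5]
width: 0.873
```

{"api": "drive_tool", "payload": {"increments": [0.015,-0.034,0,0,0.07,0.015,-0.034,-0.02,0,0.07,0,0,-0.03,0,0.07,0,0,-0.03,0,0.07,0,0,0,0,0.07]}}

```text
clock: 1.35
position: [0.418, 0.0976, 0.1291]
ee_rot: [-0.006, -0.131, 0.991, 0.001]
force: [-0.4, -0.6, 0.1]
width: 0.76
```

{"api": "drive_tool", "payload": {"increments": [0,0,-0.03,0,0.07,0,0,-0.03,0,0.07,0,0,-0.03,0,0.07,0,0,-0.02,0,0.07,0,0,0,0,0.07]}}

```text
clock: 1.77
position: [0.4193, 0.0987, 0.0221]
ee_rot: [-0.004, -0.133, 0.991, 0.001]
force: [-0.5, 0.0, -0.3]
width: 0.76
```

```bash
python3 - <<'E'
from m import *
print(sensors.sense()["position"])
a=[]
for n,(v0,v1,u0,u1) in(("side",(120,250,150,350)),("top",(190,310,180,340))):
    p,d=viewer.capture(n); a.append(cv2.resize(p[v0:v1,u0:u1],(600,390) if n=="side" else (400,300),interpolation=3))
im=np.zeros((600,800,3),np.uint8); im[:300,:460]=cv2.resize(a[0],(460,300)); im[300:,:400]=a[1]; cv2.imwrite("pics/g1.png",im[:,:480,::-1])
E
```

```text
[0.41933087 0.09870288 0.02212566]
```

View pics/g1.png

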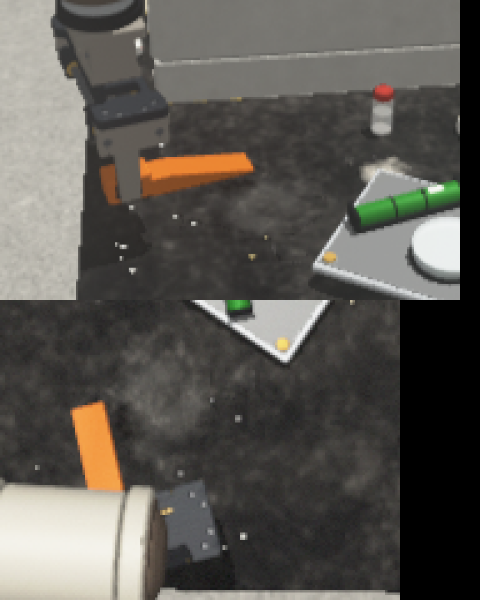

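The fingers straddle the grip block: the near finger is at about (128,180) in the crop and the block behind it at (110,185). Now I'll lower and grip.

{"api": "drive_tool", "payload": {"increments": [0,0,-0.009,0,0.07,0,0,-0.007,0,0.07,0,0,0,0,0.035,0,0,0,0,0.02,0,0,0,0,0.02], "grip_force": 45}}

```text
clock: 2.28
position: [0.423, 0.0982, 0.0093]
ee_rot: [0.0, -0.132, 0.991, -0.0]
force: [0.1, -0.9, 0.0]
width: 0.565
```

{"api": "drive_tool", "payload": {"increments": [0,0,0,0,0.02,0,0,0,0,0.02,0,0,0,0,0.02,0,0,0,0,0.02,0,0,0,0,0.02]}}

```text
clock: 2.7
position: [0.4228, 0.0981, 0.0091]
ee_rot: [0.0, -0.132, 0.991, -0.0]
force: [-0.5, -1.3, 2.5]
width: 0.322
```

{"api": "drive_tool", "payload": {"increments": [0,0,0.006,0,0.02,0,0,0.006,0,0.02,0,-0.02,0,-0.01,0.02,0,-0.024,0,-0.01,0.02,0,-0.024,0,-0.01,0.02]}}

```text
clock: 3.12
position: [0.4227, 0.0297, 0.0215]
ee_rot: [0.0, -0.118, 0.993, -0.0]
force: [1.6, 1.3, -1.2]
width: 0.321
```

{"api": "drive_tool", "payload": {"increments": [0,-0.024,0,-0.01,0.02,0,-0.024,0,-0.01,0.02,0.001,-0.024,0,-0.013,0.02,0,-0.024,0,0,0.02,0,-0.02,0,0,0.02]}}

```text
clock: 3.53
position: [0.4237, -0.0875, 0.0215]
ee_rot: [0.0, -0.101, 0.995, -0.0]
force: [0.3, 1.0, -1.8]
width: 0.321
```

{"api": "drive_tool", "payload": {"increments": [0,0,0,0,0.02,0,0,0,0,0.02,0,0,-0.006,0,0.02,0,0,-0.003,0,0.02,0,0,0,0,0.02]}}

```text
clock: 3.95
position: [0.4226, -0.0844, 0.0108]
ee_rot: [-0.001, -0.102, 0.995, 0.001]
force: [0.4, 0.2, -0.8]
width: 0.324
```

```bash
python3 - <<'E'
from m import *
np.set_printoptions(precision=4,suppress=True)
s=sensors.sense(); print(s["position"],s["force"])
a=[]
for n in("side","top"):
    p,d=viewer.capture(n); np.savez(f"pics/{n}2.npz",p=p,d=d)
    H,S,V=cv2.split(cv2.cvtColor(p,cv2.COLOR_RGB2HSV)); o=(H>4)&(H<18)&(S>150)&(V>90); o[:, 380:]=0
    o=big(o); c=cloud(n,d,o); m=c[:,:2].mean(0); e=np.linalg.eigh(np.cov((c[:,:2]-m).T))[1][:,1]; e*=np.sign(e[0])
    t=(c[:,:2]-m)@e
    print(n,o.sum(),m,"yaw",np.arctan2(e[1],e[0]),"end",m+e*t.max(),[(round(x,3),c[abs(t-x)<.005,2].min().round(4),np.median(c[abs(t-x)<.005,2]).round(4)) for x in np.linspace(t.min(),t.max(),8)])
    ct=max(cv2.findContours(o.astype(np.uint8),0,1)[0],key=cv2.contourArea); print(cv2.boxPoints(cv2.minAreaRect(ct)).tolist())
    a.append(p)
im=np.zeros((600,480,3),np.uint8); im[:300,:460]=cv2.resize(a[0][160:290,180:380],(460,300),interpolation=3); im[300:,:400]=cv2.resize(a[1][190:310,200:360],(400,300),interpolation=3); cv2.imwrite("pics/g2.png",im[:,:,::-1])
E
```

```text
[ 0.4226 -0.0844  0.0108] [ 0.4004  0.1699 -0.7884]
side 771 [ 0.4958 -0.0749] yaw 0.3298766952965383 end [ 0.5531 -0.0553] [(np.float64(-0.061), np.float64(0.0034), np.float64(0.0168)), (np.float64(-0.044), np.float64(0.0001), np.float64(0.0144)), (np.float64(-0.026), np.float64(0.0007), np.float64(0.02)), (np.float64(-0.009), np.float64(-0.0), np.float64(0.0176)), (np.float64(0.008), np.float64(0.001), np.float64(0.0146)), (np.float64(0.026), np.float64(0.0001), np.float64(0.0113)), (np.float64(0.043), np.float64(-0.0017), np.float64(0.0077)), (np.float64(0.06), np.float64(-0.0011), np.float64(0.0047))]
[[207.60482788085938, 246.1560821533203], [264.970703125, 233.86338806152344], [268.67315673828125, 251.1414337158203], [211.30728149414062, 263.43414306640625]]
top 296 [ 0.5258 -0.0639] yaw 0.16873361900101516 end [ 0.551  -0.0596] [(np.float64(-0.041), np.float64(0.3393), np.float64(0.3393)), (np.float64(-0.032), np.float64(-0.0012), np.float64(0.0102)), (np.float64(-0.022), np.float64(-0.0013), np.float64(0.0135)), (np.float64(-0.013), np.float64(-0.0041), np.float64(0.0116)), (np.float64(-0.003), np.float64(-0.0025), np.float64(0.0093)), (np.float64(0.006), np.float64(-0.0004), np.float64(0.0078)), (np.float64(0.016), np.float64(-0.0043), np.float64(0.0052)), (np.float64(0.025), np.float64(-0.007), np.float64(0.002))]
[[289.3846435546875, 232.92308044433594], [302.84619140625, 230.2307586669922], [307.4615478515625, 253.3076934814453], [294.0, 256.0]]
```

View pics/g2.png

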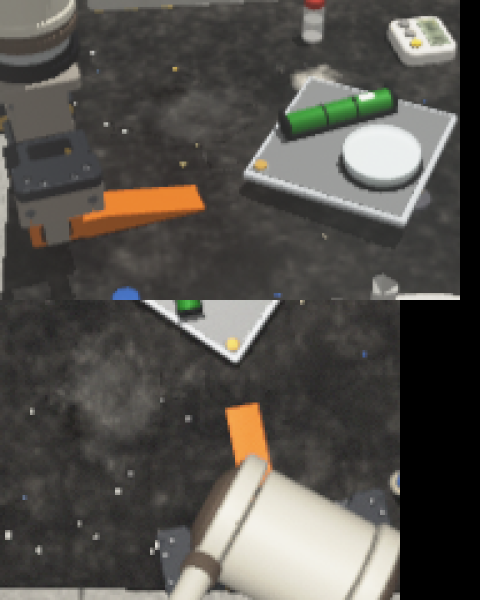

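The wedge is lying flat and lined up: its thin end, at (296,231) in the top view, points at the corner tip at (295,214). Next I'll settle it on the bench and advance.

{"api": "drive_tool", "payload": {"increments": [0,0,-0.002,0,0.02,0,0,-0.0015,0,0.02,0.005,0.001,0,0,0.02,0.007,0.0014,0,0,0.02,0.007,0.0014,0,0,0.02]}}

```text
clock: 4.47
position: [0.4428, -0.0823, 0.0091]
ee_rot: [-0.0, -0.101, 0.995, -0.0]
force: [-4.4, -0.7, 6.4]
width: 0.324
```

{"api": "drive_tool", "payload": {"increments": [0.01,0.002,0,0,0.02,0.01,0.002,0,0,0.02,0.01,0.002,0,0,0.02,0.01,0.002,0,0,0.02,0.005,0.001,0,0,0.02]}}

```text
clock: 4.88
position: [0.4888, -0.0732, 0.0091]
ee_rot: [0.0, -0.101, 0.995, -0.0]
force: [-6.8, -1.8, 11.8]
width: 0.325
```

{"api": "drive_tool", "payload": {"increments": [0,0,0,0,0.02,0.003,0.0006,0,0,0.02,0.003,0.0006,0,0,0.02,0.002,0.0004,0,0,0.02,0,0,0,0,0.02]}}

```text
clock: 5.3
position: [0.4954, -0.0718, 0.0091]
ee_rot: [-0.0, -0.101, 0.995, -0.0]
force: [-2.9, -0.5, 8.8]
width: 0.319
```

{"api": "drive_tool", "payload": {"increments": [0,0,0.001,0,0.02,0.002,0.0004,0,0,0.02,0.002,0.0004,0,0,0.02,0.002,0.0004,0,0,0.02,0,0,0,0,0.02]}}

```text
clock: 5.72
position: [0.5019, -0.0701, 0.0092]
ee_rot: [0.0, -0.101, 0.995, 0.0]
force: [-0.8, -0.3, -2.3]
width: 0.323
```

{"api": "drive_tool", "payload": {"increments": [0.001,0.0002,0,0,0.02,0.001,0.0002,0,0,0.02,0.001,0.0002,0,0,0.02,0.001,0.0002,0,0,0.02,0,0,0,0,0.02]}}

```text
clock: 6.13
position: [0.5057, -0.0694, 0.0093]
ee_rot: [0.0, -0.101, 0.995, 0.0]
force: [-0.5, 0.0, -2.8]
width: 0.325
```

```bash
cat >> m.py <<'E'
def bubble(n,save=None):
    p,d=viewer.capture(n); H,S,V=cv2.split(cv2.cvtColor(p,cv2.COLOR_RGB2HSV))
    g=(H>45)&(H<75)&(S>130)&(V>50); g=cv2.morphologyEx(g.astype(np.uint8),cv2.MORPH_CLOSE,np.ones((9,9)))>0; g=big(g)
    v,u=np.nonzero(g); zt=.05; P=onplane(n,np.c_[u,v],zt)[:,:2]
    w=g&(S<110)&(V>140); vw,uw=np.nonzero(w); ax=np.array([.980,.200]); s=P@ax
    k=big(w) if w.any() else w; vw,uw=np.nonzero(k); sw=onplane(n,np.c_[uw,vw],zt)[:,:2]@ax
    lat=P@[-.2,.98]; cen=abs(lat-np.median(lat))<.004; prof=[]
    e=np.percentile(s,[.5,99.5]); 
    for t in np.arange(e[0],e[1],.003):
        m=cen&(abs(s-t)<.002); prof.append(int(V[v[m],u[m]].mean()) if m.any() else -1)
    print(n,"tube",e.round(4),"mid",e.mean().round(4),"bubble",(sw.min().round(4),sw.max().round(4)) if len(sw) else None,"off_mm",((sw.min()+sw.max())/2-e.mean())*1000 if len(sw) else None,"n",len(sw)); print(prof)
    if save: cv2.imwrite(save,cv2.resize(p[170:250,250:390] if n=="side" else p[130:230,220:340],None,fx=5,fy=5,interpolation=2)[:,:,::-1])
E
python3 -c "
from m import *
bubble('side'); bubble('top','pics/b1.png'); print(sensors.sense()['force'])"
```

```text
side tube [0.6191 0.7197] mid 0.6694 bubble (np.float64(0.6905), np.float64(0.7039)) off_mm 27.8136765584035 n 12
[140, 154, 154, 155, 157, 155, 155, 156, 157, 156, 157, 120, 114, 153, 162, 154, 155, 158, 158, 158, 160, 143, 108, 150, 157, 156, 152, 150, 154, 153, 146, 156, 155, 150]
top tube [0.619  0.7192] mid 0.6691 bubble (np.float64(0.6885), np.float64(0.7058)) off_mm 28.065080974088996 n 33
[149, 170, 170, 168, 171, 178, 172, 171, 173, 177, 172, 128, 126, 171, 178, 174, 176, 178, 180, 175, 176, 148, 135, 176, 218, 244, 244, 237, 217, 197, 183, 176, 174, 166]
[-0.41494217  0.29483921 -1.87461956]
```

{"api": "drive_tool", "payload": {"increments": [0.001,0.0002,-0.0004,0,0.02,0.001,0.0002,0,0,0.02,0.001,0.0002,0,0,0.02,0.001,0.0002,0,0,0.02,0,0,0,0,0.02]}}

```text
clock: 6.65
position: [0.5078, -0.0689, 0.0091]
ee_rot: [-0.002, -0.101, 0.995, 0.0]
force: [-11.1, -2.6, 9.2]
width: 0.322
```

{"api": "drive_tool", "payload": {"increments": [0.001,0.0002,0,0,0.02,0.001,0.0002,0,0,0.02,0.001,0.0002,0,0,0.02,0.001,0.0002,0,0,0.02,0,0,0,0,0.02]}}

```text
clock: 7.07
position: [0.5115, -0.0681, 0.0091]
ee_rot: [-0.003, -0.101, 0.995, 0.0]
force: [-10.4, -1.9, 10.0]
width: 0.324
```

```bash
python3 -c "
from m import *
bubble('top'); print(sensors.sense()['force'])"
```

```text
top tube [0.6193 0.7192] mid 0.6692 bubble (np.float64(0.6858), np.float64(0.7031)) off_mm 25.20929188980281 n 31
[148, 166, 169, 171, 173, 176, 171, 172, 177, 174, 174, 125, 119, 178, 179, 176, 175, 181, 177, 176, 175, 155, 162, 218, 236, 244, 235, 211, 191, 184, 180, 173, 180, 158]
[-10.68410511  -2.88682144   9.67588972]
```

{"api": "drive_tool", "payload": {"increments": [0.001,0.0002,0,0,0.02,0.001,0.0002,0,0,0.02,0.001,0.0002,0,0,0.02,0.001,0.0002,0,0,0.02,0.001,0.0002,0,0,0.02]}}

```text
clock: 7.53
position: [0.516, -0.0671, 0.0091]
ee_rot: [-0.003, -0.101, 0.995, 0.0]
force: [-12.9, -3.1, 11.4]
width: 0.325
```

{"api": "drive_tool", "payload": {"increments": [0.001,0.0002,0,0,0.02,0.001,0.0002,0,0,0.02,0.001,0.0002,0,0,0.02,0.001,0.0002,0,0,0.02,0.001,0.0002,0,0,0.02]}}

```text
clock: 7.95
position: [0.5211, -0.0662, 0.0091]
ee_rot: [-0.003, -0.101, 0.995, 0.0]
force: [-12.0, -2.2, 11.3]
width: 0.32
```

```bash
python3 -c "
from m import *
bubble('top');bubble('side'); print(sensors.sense()['force'])"
```

```text
top tube [0.6197 0.7196] mid 0.6696 bubble (np.float64(0.6785), np.float64(0.6958)) off_mm 17.50677991543825 n 30
[146, 165, 171, 173, 178, 173, 173, 172, 177, 178, 174, 137, 117, 173, 176, 175, 176, 182, 178, 176, 226, 237, 217, 219, 236, 212, 183, 173, 181, 184, 176, 174, 183, 163]
side tube [0.6198 0.7202] mid 0.67 bubble (np.float64(0.6791), np.float64(0.6945)) off_mm 16.788393167077142 n 12
[138, 148, 156, 153, 153, 154, 156, 152, 150, 154, 155, 127, 104, 147, 154, 157, 156, 157, 156, 155, 161, 133, 109, 151, 158, 159, 161, 163, 157, 156, 160, 160, 155, 155]
[-10.46962436  -1.57094285   8.81316202]
```

{"api": "drive_tool", "payload": {"increments": [0.001,0.0002,0,0,0.02,0.001,0.0002,0,0,0.02,0.001,0.0002,0,0,0.02,0.001,0.0002,0,0,0.02,0.001,0.0002,0,0,0.02]}}

```text
clock: 8.47
position: [0.5261, -0.0652, 0.0091]
ee_rot: [-0.003, -0.101, 0.995, 0.0]
force: [-12.3, -1.8, 11.3]
width: 0.325
```

{"api": "drive_tool", "payload": {"increments": [0.001,0.0002,0,0,0.02,0.001,0.0002,0,0,0.02,0.001,0.0002,0,0,0.02,0.001,0.0002,0,0,0.02,0.001,0.0002,0,0,0.02]}}

```text
clock: 8.88
position: [0.5311, -0.0642, 0.0091]
ee_rot: [-0.003, -0.101, 0.995, 0.0]
force: [-12.9, -3.3, 10.8]
width: 0.323
```

{"api": "drive_tool", "payload": {"increments": [0.001,0.0002,0,0,0.02,0.001,0.0002,0,0,0.02,0.001,0.0002,0,0,0.02,0.001,0.0002,0,0,0.02,0,0,0,0,0.02]}}

```text
clock: 9.3
position: [0.5356, -0.0633, 0.0091]
ee_rot: [-0.003, -0.101, 0.995, 0.0]
force: [-10.5, -1.8, 8.7]
width: 0.323
```

```bash
python3 -c "
from m import *
bubble('top');bubble('side','pics/b2.png'); print(sensors.sense()['force'])"
```

```text
top tube [0.6215 0.7204] mid 0.671 bubble (np.float64(0.6672), np.float64(0.6844)) off_mm 4.804280760151047 n 33
[156, 170, 169, 175, 177, 175, 170, 177, 179, 173, 169, 132, 141, 175, 177, 195, 235, 242, 236, 238, 237, 144, 139, 173, 179, 183, 176, 176, 179, 183, 175, 176, 178]
side tube [0.6218 0.7207] mid 0.6713 bubble (np.float64(0.6691), np.float64(0.6831)) off_mm 4.837396532519911 n 13
[124, 148, 146, 146, 148, 149, 144, 149, 153, 147, 153, 134, 109, 151, 152, 157, 152, 159, 162, 162, 152, 126, 128, 155, 156, 161, 162, 157, 157, 159, 163, 156, 161]
[-10.30112169  -1.37700905   8.02301705]
```

View pics/b2.png

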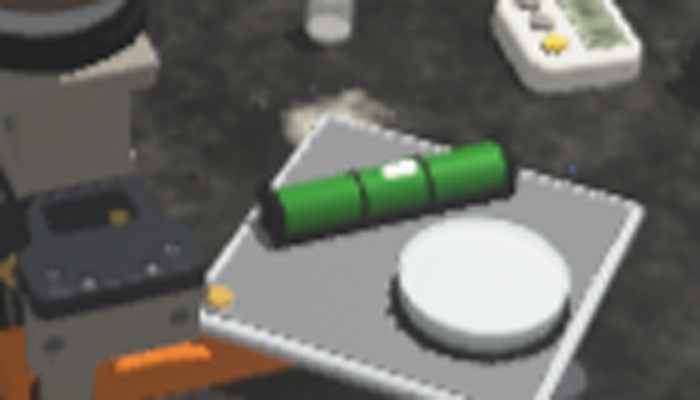

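The bubble is now between the lines at (400,168) in the crop, but still nearer the far line at (428,178). About 6 mm more is needed.

{"api": "drive_tool", "payload": {"increments": [0.001,0.0002,0,0,0.02,0.001,0.0002,0,0,0.02,0.001,0.0002,0,0,0.02,0.001,0.0002,0,0,0.02,0.001,0.0002,0,0,0.02]}}

```text
clock: 9.82
position: [0.5402, -0.0624, 0.0091]
ee_rot: [-0.003, -0.101, 0.995, 0.0]
force: [-11.5, -2.6, 10.4]
width: 0.323
```

{"api": "drive_tool", "payload": {"increments": [0.001,0.0002,0,0,0.02,0,0,0,0,0.02,0,0,0,0,0.02]}}

```text
clock: 10.07
position: [0.5417, -0.0621, 0.0091]
ee_rot: [-0.002, -0.101, 0.995, 0.0]
force: [-9.8, -1.7, 8.2]
width: 0.324
```

```bash
python3 -c "
from m import *
bubble('top');bubble('side'); bubble('top'); print(sensors.sense()['force'])"
```

```text
top tube [0.6245 0.7206] mid 0.6726 bubble (np.float64(0.6622), np.float64(0.6794)) off_mm -1.799243473340928 n 34
[142, 155, 176, 175, 172, 170, 176, 179, 174, 175, 146, 133, 177, 217, 240, 243, 235, 235, 216, 177, 132, 130, 173, 179, 178, 176, 178, 183, 183, 175, 176, 182, 162]
side tube [0.6234 0.7215] mid 0.6724 bubble (np.float64(0.6638), np.float64(0.6791)) off_mm -0.9719311278990617 n 16
[143, 143, 147, 146, 148, 148, 147, 151, 147, 148, 151, 104, 142, 154, 161, 157, 161, 164, 161, 153, 151, 112, 131, 157, 161, 163, 157, 162, 167, 164, 159, 162, 166]
top tube [0.6245 0.7206] mid 0.6726 bubble (np.float64(0.6622), np.float64(0.6794)) off_mm -1.7996330396626847 n 34
[143, 156, 176, 179, 175, 170, 176, 179, 173, 173, 146, 134, 178, 217, 241, 243, 235, 235, 216, 175, 133, 131, 173, 180, 178, 176, 178, 183, 183, 176, 176, 184, 161]
[-9.35124136 -2.1561237   9.49665097]
```

The gripper partly hides the near end of the tube. Against the black lines (about 0.656 and 0.686) the bubble's middle, about 0.671, is centred. I'll release now.

{"api": "drive_tool", "payload": {"increments": [0,0,0,0,0.034,0,0,0,0,0.04,0,0,0,0,0.055,0,0,0,0,0.055,0,0,0,0,0.055]}}

```text
clock: 10.63
position: [0.5438, -0.0618, 0.009]
ee_rot: [0.0, -0.101, 0.995, -0.0]
force: [0.7, 0.2, -0.1]
width: 0.595
```

{"api": "drive_tool", "payload": {"increments": [-0.003,-0.0006,0.01,0,0.055,-0.003,-0.0006,0.02,0,0.055,0,0,0.03,0,0.055,-0.01,0,0.03,0,0.055,-0.02,0,0.03,0,0.055]}}

```text
clock: 11.05
position: [0.5083, -0.0633, 0.1312]
ee_rot: [0.001, -0.101, 0.995, -0.0]
force: [0.4, -0.8, -0.1]
width: 0.594
```

{"api": "drive_tool", "payload": {"increments": [-0.02,0.02,0.03,0,0.055,-0.02,0.03,0.02,0,0.055,-0.02,0.03,0,0,0.055,-0.02,0.03,0,0,0.055,0,0,0,0,0.055]}}

```text
clock: 11.47
position: [0.4247, 0.0508, 0.1796]
ee_rot: [0.0, -0.103, 0.995, 0.001]
force: [0.3, -0.6, -0.9]
width: 0.598
```

```bash
python3 -c "
from m import *
bubble('top');bubble('side'); print(sensors.sense()['force'])
np.set_printoptions(precision=4,suppress=True)
a=[]
for n in('side','top'):
    p,d=viewer.capture(n); q=np.load(f'pics/{n}0.npz')['p']; a.append(p)
    H,S,V=cv2.split(cv2.cvtColor(p,cv2.COLOR_RGB2HSV)); o=(H>4)&(H<18)&(S>150)&(V>90); o[:,340:]=0; o[:210 if n=='top' else 0]=0
    c=cloud(n,d,big(o)); print(n,big(o).sum(),c.min(0),c.max(0))
im=np.zeros((600,600,3),np.uint8); im[:300,:460]=cv2.resize(a[0][160:290,200:400],(460,300),interpolation=3); im[300:,:400]=cv2.resize(a[1][130:280,190:390],(400,300),interpolation=3); cv2.imwrite('pics/e.png',im[:,:470,::-1])"
```

```text
top tube [0.6216 0.7209] mid 0.6713 bubble (np.float64(0.6622), np.float64(0.6794)) off_mm -0.47164252373244064 n 34
[149, 169, 167, 174, 176, 172, 169, 173, 179, 174, 173, 142, 134, 188, 216, 237, 242, 243, 230, 210, 176, 130, 129, 170, 181, 182, 176, 176, 184, 182, 178, 172, 175, 152]
side tube [0.6234 0.7215] mid 0.6724 bubble (np.float64(0.6638), np.float64(0.6791)) off_mm -0.9746243690175183 n 16
[143, 144, 147, 146, 148, 148, 147, 151, 151, 151, 151, 104, 142, 154, 161, 157, 161, 164, 161, 153, 161, 112, 131, 157, 161, 163, 157, 162, 167, 164, 160, 166, 167]
[-0.10867715 -0.3424894   0.07636689]
side 752 [ 0.5204 -0.0809 -0.0018] [ 0.6339 -0.0379  0.0317]
top 447 [ 0.5181 -0.08   -0.004 ] [ 0.6025 -0.0351  0.0325]
```

View pics/e.png

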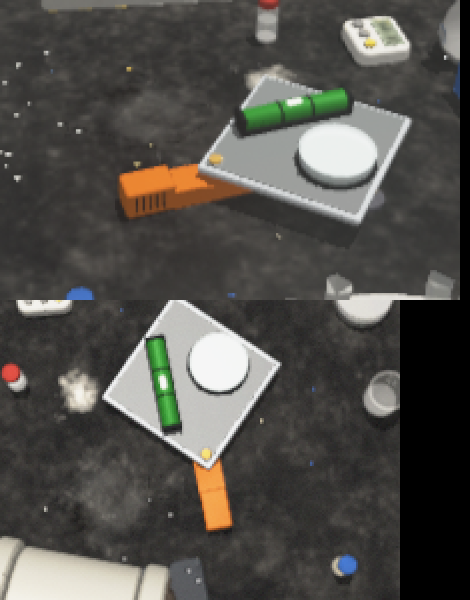

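The bubble is centred between the lines, at (294,102) in the side crop and (163,382) in the top crop. The wedge stands alone, flat under the corner, the gripper is clear, and the beaker and vials have not moved. Handing in.

```bash
python3 -c "
from bench import ticket; print(ticket.job_done())"
```

```text
the job is handed in; nothing more can be done
None
```

The job is handed in at about 12 s of the 58 s allowed. I gripped the wedge by its block, laid it in line with the table's axis, pushed it about 36 mm past first contact with the foot, then let go and backed the arm off.

- **Bubble:** after release, both cameras put it 0.5 to 1 mm past level, inside the 4 mm limit. The side camera's figure is slightly off because the near end of the tube reads a little short there.
- **Push force:** it stayed at about 13 N at the wrist, including friction on the bench. I could not measure the force on the table itself.
- **Wedge:** in the last pictures it lies flat and stands by itself under the corner. I did not measure its angle or the load it carries.
- **Other things:** the beaker and both vials look unmoved in the pictures, though I did not measure them again. The gripper was well clear of everything.

One check failed: my first side-view mask of the wedge picked up another object, so I used the earlier side measurement, which agreed with the top view to about 0.03 rad. Nothing failed or disagreed at the end.

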